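# Lock the vial rack into the autosampler

### The arm

A 7-joint arm with a two-finger parallel gripper is mounted at the origin on the work surface. World frame = base frame: x ahead of the robot, y to its left, z up, the work surface at z = 0. Lengths are in m, angles in degrees, forces in N, time in s.
With the tool pointing down it reaches from about 0.425 to 0.825 m from the base axis. Payload 3.6 kg.
Tool frame: the origin (TCP) lies between the finger pads; the fingertips stand 22 mm ahead of it and the grasp point (between the pads) lies 3 mm ahead of it; z points along the fingers, y is the line along which they close (so a half turn about z gives the same grasp; the last joint's range is limited). The gripper opens to 93 mm and grips with 3 to 60 N. Pads are 15 mm wide; open, the fingers measure 128 mm over their backs; the gripper's body (75 mm by 188 mm) begins 65 mm behind the grasp point.
Start: joints at [62.023, 35.231, -0.722, 81.555, 0.464, 63.22, -2.315], TCP at [0.29, -0.582, 0.241] pointing down, gripper open.
Joint ranges: [-178.69, 178.69], [-17.37, 117.87], [-77.05, 75.6], [15.02, 138.74], [-78.02, 258.01], [0.78, 113.62], [-162.83, 162.83]. Speed limits (degrees/s): [159.86, 159.86, 180, 180, 180, 180, 180].

### API

Orientations are given as a 3x3 rotation matrix whose columns are the frame's x, y, z axes.
In Python, from bench import bot, optics, close_job gives the robot as it stands.
- The arm moves only by the shell command python3 -m handwheel 'ROWS' [FORCE]. ROWS is JSON, a list of rows, each a list of 3 entries, a list of its own where there are three numbers: the opening, from 0 (shut) to 1 (fully open), then the shift along the tool's x, y, z in m, then the turn about the tool's z in degrees. A call has 1 to 8 rows; each row is the pose to reach, as a shift and turn from the pose commanded when the call began, along the tool's axes at that moment; what a row does not reach only later rows make up. A row lasts 1/8 s, in which the tool goes at most 62.5 mm and 10.7 degrees, less where a joint would pass 70% of its speed; a pose out of reach is approached as far as the arm can. A call with a gripper value outside its range is refused whole. The fingers move at their own pace and stop on an object; FORCE is the grip in N (left out, the last holds). Time passes only in rows, so rows that repeat a pose let the fingers close. It gives the time, the measured TCP pose, the force, the opening and the grip force at its end, in the units of the state.
- bot.get_state(): the state, without advancing time (a new reading comes with each control period).
- optics.read_camera(name): name is "scene" or "top"; returns a dict with "img" (400x640x3 uint8, red, green, blue), "fx", "fy", "cx", "cy" (pixels), "rvec" (rotation vector, rad) and "tvec" (3), from world to camera coordinates, as OpenCV has them. Camera axes: x right, y down, z forward; pixel columns grow to the right and rows downward; lengths in m; the calibration is good to about 2 mm. A picture is of the moment at which its call begins. There is no depth.
- close_job(): hands the job in; it is judged then, once.
The state is a dict: "time_s": time; "joint_pos": joint angles; "dq": joint speeds; "effort": joint torques, N m; "tool_pos": TCP position; "tcp_rot": TCP orientation; "force": force on the tool from outside, world axes, zero at the start; "ft_torque": the same for the moment, N m; "gripper_width": finger opening in m; "grasp_force": force on a finger pad.
Only numpy, scipy, OpenCV 4.12 (cv2) and the standard library are available. Lean on these libraries where they do the work, as an engineer would, in place of code of your own. Each camera call takes 0.05 s, during which the arm holds its last target. There are 200 camera calls.

### The job

Gently push the black vial rack fully home against the stop of the white sampler dock. Then pinch in both blue release tabs of the dock's knob, turn it clockwise to its end stop by feel without forcing it, and let go so that both tabs spring fully out and the knob is locked with its yellow blade in front of the rack. Leave the bottle, the small vial and the mouse where they are.

Things in the scene. Friction and masses are not known exactly. Their poses are not given: they have to be found in the camera images.
- dock: White fixed dock plate on the table, 270 x 270 mm, 12 mm thick. Origin: on the table, below the middle of the front face of a rack that is fully home. +x: the way the rack is pushed home; +y: left of that; z up. The plate spans x -140..130, y -135..135 mm. The knob axis is vertical, at dock x = -80, y = +50 mm.
- rack: Black vial rack with blue vial caps, 100 (x) x 130 (y) x 45 mm tall (60 with caps), its underside 12 mm above the table. It is guided by the dock and can only slide along dock x, with 2 to 4 N of drag, and stays where it is left. Origin: middle of the lower edge of its front (-x) face; home = origin at dock x = 0; starts 25 to 45 mm short.
- collar: Grey ring of teeth with two red stop posts around the knob's foot, 74 mm diameter, top 22 mm above the table; origin on the plate on the knob axis. Tab pawls lock in its notches. The end stop is anywhere from 1.05 to 1.45 rad of knob angle, unmeasured: feel it. At the stop, or up to 0.08 rad short, the pressed tabs spring out into the notch when let go. Do not press the stop over 40 N.
- knob_grip (a point): Point on the vertical knob axis, 55 mm above the table, near mid-height of the blue tab pads (36 to 66 mm above the table, 24 mm wide). The black knob core is 36 mm in diameter (cap 39), its top 71 mm above the table. Turning takes under 0.2 N m before the end stop; 0.3 N m means that the stop is reached.
- knob (a joint): Knob angle, rad: about 0 unlocked (as found), grows as the knob turns clockwise seen from above. At angle q, tab A stands from the knob axis towards dock yaw 130 degrees (2.269 rad) minus q, and tab B the other way: the line to pinch along.
- tab_a (a joint): Travel of blue release tab A, m: 0 out, 0.007 in. Outer faces are 56 mm apart when both are out, 42 when both are in. Spring: 3 N to start, 10 N fully in. Each tab must be in by over 0.004 before the knob can turn. The tabs move independently: an off-centre pinch presses one less than the other.
- tab_b (a joint): Travel of blue release tab B, m: the same as tab A, on the other side of the knob.
- reagent: Amber bottle, 60 mm diameter, 130 mm tall, standing beside the dock; bystander. Origin: centre of its underside.
- vial: Small amber vial with blue cap, 28 mm diameter, 70 mm tall, standing beside the dock; bystander. Origin: centre of its underside.
- mouse: Grey computer mouse, 100 x 60 mm, 32 mm tall, on the table beside the dock; bystander. Origin: centre of its underside.
- dock_stop (a point): Top middle of the white end stop's face, at dock x = +100 mm, 37 mm above the table, where the rack's far face is when home. Aluminium rails, 10 mm tall, run at dock y = +-71.5 mm (dock x -40..115 mm) beside the rack.
- push_point (a point): On the rack's front face, 35 mm to its -y side (away from the knob), 33 mm above the rack's underside: a good place to push along dock +x with closed fingers held across dock y (keep the gripper's body off the knob). More than 25 N is too rough: push until the force jumps.
- blade_pivot (a point): On the knob axis, top face of the yellow quadrant blade, 31 mm above the table. The blade turns with the knob, reaches 75 mm from the axis and spans about 68 degrees; its middle stands at dock yaw 92 degrees minus the knob angle. When locked it bars the rack; a rack not home blocks it.

How it is judged:
By the outcome, as a careful person would: the job done as asked, in the order asked, and still so for the second after the job is handed in, with the robot touching nothing.
It also fails if it takes over 69 s, if anything falls off the work surface, if the arm or the gripper's body presses on something with over 40 N, if the wrist force passes 120 N, or if a joint passes its speed limit or range.

## Working session

There is one attempt and no reset: what is moved stays moved. The work goes in short steps, Python scripts to look and compute and a shell command to move; the robot and the scene stay as the last step left them, time stands still between calls to the robot, and variables do not carry over. Pictures are saved under pics/ and viewed, at most 10 in all, crops included, and the job is handed in when it is done.

```bash
mkdir -p pics; ls; python3 - <<'E'
from bench import bot,optics
import cv2,json
s=bot.get_state(); print({k:s[k] for k in('time_s','tool_pos','tcp_rot','force','gripper_width')})
for n in('scene','top'):
    c=optics.read_camera(n); cv2.imwrite(f'pics/{n}0.png',c['img'][:,:,::-1])
    print(n,c['fx'],c['fy'],c['cx'],c['cy'],c['rvec'],c['tvec'])
E
```

```text
pics
{'time_s': 0.0, 'tool_pos': array([ 0.28927337, -0.5812646 ,  0.23950984]), 'tcp_rot': array([[ 8.95223736e-01,  4.45615341e-01, -1.19620631e-03],
       [ 4.45616938e-01, -8.95220999e-01,  2.21505199e-03],
       [-8.38078584e-05, -2.51601691e-03, -9.99996831e-01]]), 'force': array([-0.75902916, -0.6640077 , -0.23469831]), 'gripper_width': 0.09284742862433605}
scene 462.0960805006135 462.0960805006135 317.16200584074824 198.43553562308355 [ 1.44501309  2.25448242 -0.77406897] [ 0.25869631 -0.40802045  1.41995334]
top 419.1050781723414 419.1050781723414 325.0201725811975 199.48576979336815 [ 2.10392565 -2.14639096  0.12637756] [0.02315601 0.59529266 0.7191877 ]
```

View pics/scene0.png

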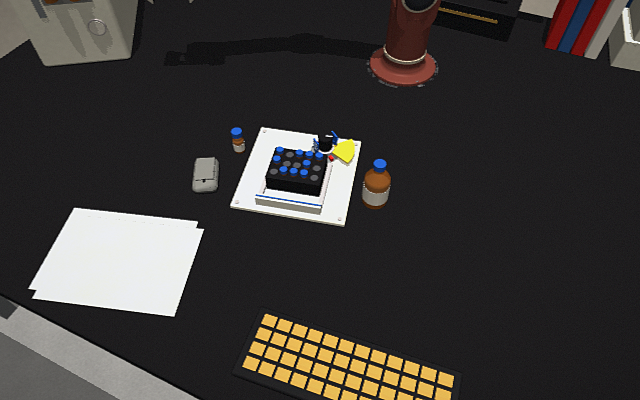

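View pics/top0.png

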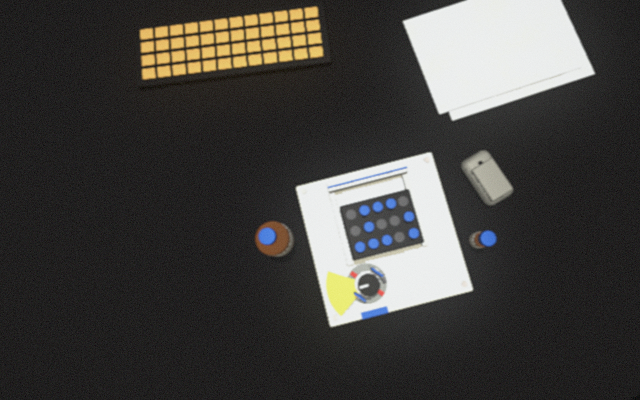

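The scene view shows the dock around (300,175), with the rack short of the stop and the knob at (325,143). In the top view the plate corners are near (296,186), (433,153), (472,291) and (330,326), with the knob near (369,284). Next I'll enlarge both.

```bash
python3 - <<'E'
import cv2
a=cv2.imread('pics/top0.png')[145:335,285:485]; cv2.imwrite('pics/topc.png',cv2.resize(a,None,fx=3.15,fy=3.15,interpolation=cv2.INTER_CUBIC))
a=cv2.imread('pics/scene0.png')[120:230,225:370]; cv2.imwrite('pics/scenec.png',cv2.resize(a,None,fx=5,fy=5,interpolation=cv2.INTER_CUBIC))
E
```

```text
(no output)
```

View pics/topc.png

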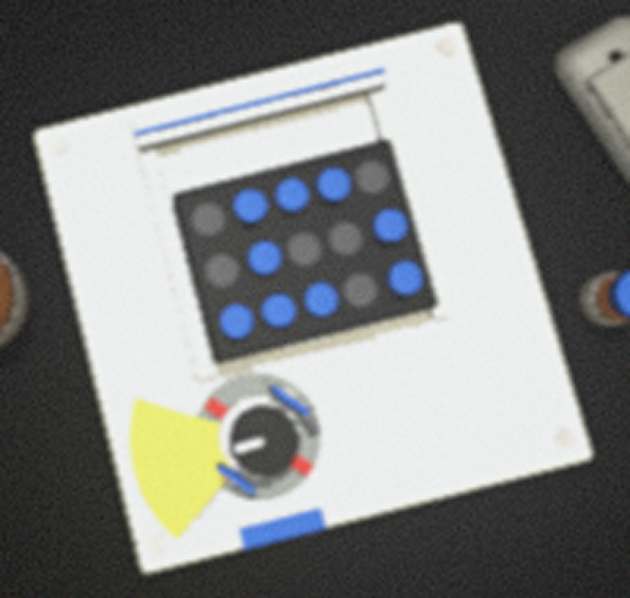

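View pics/scenec.png

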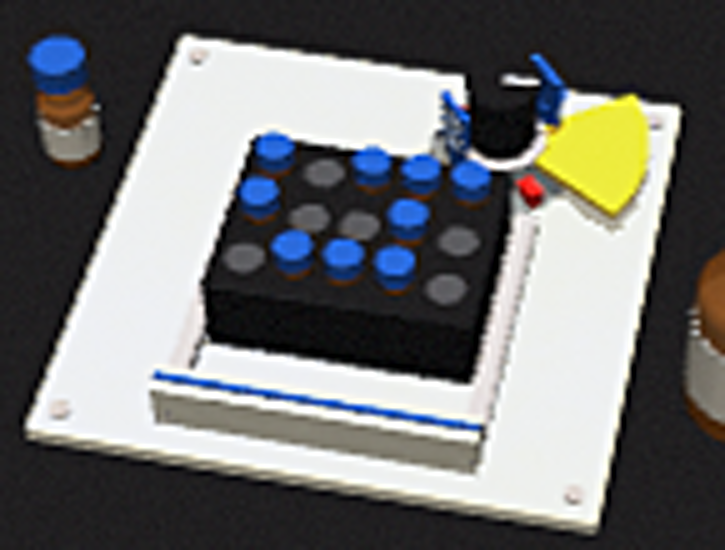

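The top crop has plate corners at (36,130), (463,24), (592,457) and (145,573). The rack top corners are (174,195), (389,141), (437,304) and (218,362), the knob cap is at (264,440), and the tabs are at (291,401) and (237,480). The scene crop has plate corners at (180,36), (681,105), (597,525) and (27,432), and rack top corners at (250,135), (207,285), (472,322) and (510,185).

```bash
cat > geo.py <<'E'
import numpy as np,cv2
from scipy.optimize import least_squares
K={'scene':(462.096,317.162,198.4355,[1.44501309,2.25448242,-0.77406897],[0.25869631,-0.40802045,1.41995334]),
'top':(419.105,325.02,199.4858,[2.10392565,-2.14639096,0.12637756],[0.02315601,0.59529266,0.7191877])}
crop={'scene':(5,225,120),'top':(3.15,285,145)}
def proj(n,P):
    f,cx,cy,r,t=K[n]; return cv2.projectPoints(np.array(P,float).reshape(-1,3),np.array(r),np.array(t),np.array([[f,0,cx],[0,f,cy],[0,0,1]]),None)[0][:,0]
def orig(n,p):
    s,a,b=crop[n]; return (np.array(p,float)+.5)/s-.5+[a,b]
def d2w(d,P):
    c,s=np.cos(d[2]),np.sin(d[2]); P=np.array(P,float).reshape(-1,3)
    return np.c_[d[0]+c*P[:,0]-s*P[:,1],d[1]+s*P[:,0]+c*P[:,1],P[:,2]]
def tri(pt,ps):
    return least_squares(lambda X:np.r_[proj('top',X)[0]-orig('top',pt),proj('scene',X)[0]-orig('scene',ps)],[.6,-.2,.03]).x
E
python3 - <<'E'
from geo import *
pl={'top':[(36,130),(463,24),(592,457),(145,573)],'scene':[(597,525),(27,432),(180,36),(681,105)]}
D=lambda z:[(.13,.135,z),(.13,-.135,z),(-.14,-.135,z),(-.14,.135,z)]
for ns in (['top'],['scene'],['top','scene']):
    f=lambda d:np.concatenate([(proj(n,d2w(d,D(.012)))-orig(n,pl[n])).ravel() for n in ns])
    best=min((least_squares(f,[.6,-.1,y]) for y in(-3,-1.5,0,1.5)),key=lambda r:r.cost)
    d=best.x; print(ns,d.round(4),np.degrees(d[2]).round(2),best.fun.round(1))
print('plate tri',[tri(a,b).round(4) for a,b in zip(pl['top'],pl['scene'])])
rt=[(174,195),(389,141),(437,304),(218,362)]; rs=[(472,322),(207,285),(250,135),(510,185)]
c,s=np.cos(d[2]),np.sin(d[2])
for a,b in zip(rt,rs):
    X=tri(a,b); v=X[:2]-d[:2]; print('rack dock',c*v[0]+s*v[1],-s*v[0]+c*v[1],X[2])
for nm,P in dict(knobtop=(-.08,.05,.071),).items(): 
  for n in crop:
    s_,a,b=crop[n]; print(nm,n,(proj(n,d2w(d,P))-[a,b]+.5)*s_-.5)
# tabs from top view at z=.066 (top edge)
f=lambda p,z:least_squares(lambda X:proj('top',[X[0],X[1],z])[0]-orig('top',p),[.6,-.1]).x
for p,z in[((291,401),.066),((237,480),.066),((264,440),.071)]:
    v=f(p,z)-d[:2]; print('tab/knob',c*v[0]+s*v[1],-s*v[0]+c*v[1])
E
```

```text
['top'] [ 0.5328 -0.0925  0.2284] 13.09 [-0.4 -0.2  0.  -1.   1.   0.6 -0.6  0.3]
['scene'] [ 0.534  -0.09    0.2356] 13.5 [ 0.5 -0.1 -0.5 -0.1 -0.  -0.   0.   0.2]
['top', 'scene'] [ 0.533  -0.0917 -6.0523] -346.77 [-1.  -0.  -0.6 -1.2  0.6  0.3 -0.9  0.3 -0.4 -0.5 -1.1 -0.9 -0.1 -0.6
 -0.2 -0.1]
plate tri [array([0.6286, 0.0689, 0.0097]), array([ 0.689 , -0.1944,  0.0069]), array([ 0.4282, -0.2546,  0.0105]), array([0.3661, 0.0068, 0.0116])]
rack dock 0.06341547399523217 0.06389140495209537 0.057839288653296975
rack dock 0.06317747427860548 -0.062341944495746135 0.054568616684474394
rack dock -0.03245735256528303 -0.06387653467003492 0.05655379948202495
rack dock -0.033554936380104386 0.06331715605940542 0.04727458635324377
knobtop scene [[499.5263835   79.49593887]]
knobtop top [[264.15465788 439.77959778]]
tab/knob -0.06376651787023273 0.03010082996215771
tab/knob -0.09741810826546765 0.06959676888047442
tab/knob -0.08009273090462711 0.05011154610748453
```

Dock pose is about (0.533, -0.0915) at yaw 13.2°, with the rack about 35 mm short. The tabs lie along dock 130°, so the knob is at about 0. I'll move above the pre-push point with the fingers closing.

```bash
python3 -m handwheel '[[0,[0.03,-0.026,0],2],[0,[0.08,-0.07,0],4],[0,[0.13,-0.115,0],6],[0,[0.18,-0.159,0],8],[0,[0.23,-0.203,0],10],[0,[0.28,-0.248,0],12],[0,[0.33,-0.292,0],13.3],[0,[0.355,-0.314,0],13.3]]' 10; python3 -m handwheel '[[0,[0,0,0],0],[0,[0,0,0],0]]'
```

```text
time_s: 1.1
tool_pos: [0.4679, -0.1404, 0.2405]
tcp_rot: [[0.974, 0.228, -0.0], [0.228, -0.974, 0.0], [-0.0, -0.0, -1.0]]
force: [0.5, -0.5, 1.0]
gripper_width: 0.0176
grasp_force: 0.0
time_s: 1.35
tool_pos: [0.467, -0.143, 0.2404]
tcp_rot: [[0.974, 0.228, -0.001], [0.228, -0.974, -0.001], [-0.001, 0.0, -1.0]]
force: [-0.1, -0.7, 0.3]
gripper_width: 0.001
grasp_force: 0.0
```

```bash
python3 -m handwheel '[[0,[0,0,0.04],0],[0,[0,0,0.09],0],[0,[0,0,0.14],0],[0,[0,0,0.17],0],[0,[0,0,0.185],0],[0,[0,0,0.192],0],[0,[0.008,0,0.192],0],[0,[0.016,0,0.192],0]]'; python3 -m handwheel '[[0,[0.003,0,0],0],[0,[0.006,0,0],0],[0,[0.009,0,0],0],[0,[0.012,0,0],0],[0,[0.015,0,0],0],[0,[0.018,0,0],0],[0,[0.021,0,0],0],[0,[0.024,0,0],0]]'
```

```text
time_s: 2.35
tool_pos: [0.4847, -0.1391, 0.0498]
tcp_rot: [[0.974, 0.228, 0.003], [0.228, -0.974, -0.001], [0.003, 0.001, -1.0]]
force: [-0.0, -0.5, 1.0]
gripper_width: 0.0005
grasp_force: 0.0
time_s: 3.35
tool_pos: [0.5057, -0.1336, 0.0485]
tcp_rot: [[0.974, 0.227, -0.002], [0.227, -0.974, 0.0], [-0.002, -0.0, -1.0]]
force: [-3.2, -0.4, 1.4]
gripper_width: 0.0006
grasp_force: 1.1
```

```bash
python3 -m handwheel '[[0,[0.0025,0,0],0],[0,[0.005,0,0],0],[0,[0.0075,0,0],0],[0,[0.01,0,0],0],[0,[0.0125,0,0],0],[0,[0.015,0,0],0],[0,[0.017,0,0],0],[0,[0.019,0,0],0]]'; python3 -m handwheel '[[0,[0.001,0,0],0],[0,[0.002,0,0],0],[0,[0.003,0,0],0],[0,[0.004,0,0],0]]'
```

```text
time_s: 4.35
tool_pos: [0.5249, -0.1291, 0.0486]
tcp_rot: [[0.974, 0.228, -0.0], [0.228, -0.974, 0.0], [-0.0, -0.0, -1.0]]
force: [-1.3, -0.1, -1.5]
gripper_width: 0.0005
grasp_force: 1.1
time_s: 4.85
tool_pos: [0.5288, -0.1282, 0.0487]
tcp_rot: [[0.974, 0.228, -0.0], [0.228, -0.974, 0.0], [-0.0, -0.0, -1.0]]
force: [-2.1, -1.5, -1.4]
gripper_width: 0.0005
grasp_force: 1.0
```

Now at dock x of about -12 mm with drag only. I'll go on in small steps.

```bash
for i in 1; do python3 -m handwheel '[[0,[0.0005,0,0],0],[0,[0.001,0,0],0],[0,[0.0015,0,0],0],[0,[0.002,0,0],0]]' | grep -E 'tool_pos|^force'; done;  python3 -m handwheel '[[0,[0.0005,0,0],0],[0,[0.001,0,0],0]]'| grep -E 'tool_pos|^force'
```

```text
tool_pos: [0.5308, -0.1277, 0.0487]
force: [-2.1, -0.0, -0.8]
tool_pos: [0.5318, -0.1274, 0.0487]
force: [-1.4, -0.1, -1.7]
```

```bash
python3 -m handwheel '[[0,[0.0005,0,0],0],[0,[0.001,0,0],0]]'| grep -E 'tool_pos|^force'
```

```text
tool_pos: [0.5328, -0.1272, 0.0487]
force: [-2.0, 0.3, -1.3]
```

```bash
python3 -m handwheel '[[0,[0.0005,0,0],0],[0,[0.001,0,0],0]]'| grep -E 'tool_pos|^force'
```

```text
tool_pos: [0.5331, -0.1271, 0.0487]
force: [-3.0, -0.8, 0.4]
```

```bash
python3 -m handwheel '[[0,[0.0005,0,0],0],[0,[0.001,0,0],0]]'| grep -E 'tool_pos|^force'
```

```text
tool_pos: [0.5332, -0.1272, 0.0487]
force: [-5.4, 0.1, 3.7]
```

```bash
python3 -m handwheel '[[0,[0.0005,0,0],0],[0,[0.0005,0,0],0]]'| grep -E 'tool_pos|^force'
```

```text
tool_pos: [0.5332, -0.1271, 0.0487]
force: [-6.8, -1.0, 3.7]
```

The tool has stalled at x = 0.5332 and the force is rising, so the stop is reached. I'll push slightly more to confirm.

```bash
python3 -m handwheel '[[0,[0.001,0,0],0],[0,[0.0015,0,0],0],[0,[0.0015,0,0],0]]'| grep -E 'tool_pos|^force'
```

```text
tool_pos: [0.5332, -0.1272, 0.0487]
force: [-9.1, -0.7, 5.9]
```

The rack is home: contact works out to dock x ≈ 0 and the force jumped without motion. I'll retreat, lift, move over the knob and align to the tab line.

```bash
python3 -m handwheel '[[0,[-0.01,0,0],0],[0,[-0.035,0,0],0],[0,[-0.04,0,0],0],[0,[-0.04,0,-0.04],0],[0,[-0.04,0,-0.09],0],[0.85,[-0.05,-0.02,-0.12],-5],[0.85,[-0.06,-0.05,-0.12],-14],[0.85,[-0.076,-0.0854,-0.12],-24]]'| grep -E 'tool_pos|rot|^force'; python3 -m handwheel '[[0.85,[0,0,0],-8],[0.85,[0,0,0],-16],[0.85,[0,0,0],-16],[0.85,[0,0,0],-16]]'; python3 - <<'E'
from bench import optics
import cv2
o=[]
for n,(r0,r1,c0,c1) in dict(top=(145,335,285,485),scene=(110,220,225,370)).items():
    i=optics.read_camera(n)['img'][r0:r1,c0:c1,::-1]; o.append(cv2.resize(i,(400,int(400*(r1-r0)/(c1-c0))),interpolation=3)[:380])
o=[cv2.copyMakeBorder(a,0,380-a.shape[0],0,0,0) for a in o]
cv2.imwrite('pics/p1.png',cv2.hconcat(o))
E
```

```text
tool_pos: [0.4456, -0.0596, 0.1699]
tcp_rot: [[0.794, 0.608, 0.007], [0.608, -0.794, 0.0], [0.006, 0.004, -1.0]]
force: [-0.8, 1.1, -0.8]
time_s: 8.48
tool_pos: [0.4442, -0.0605, 0.1689]
tcp_rot: [[0.601, 0.799, 0.002], [0.799, -0.601, 0.0], [0.001, 0.001, -1.0]]
force: [1.2, -0.5, -0.3]
gripper_width: 0.0658
grasp_force: 0.0
```

View pics/p1.png

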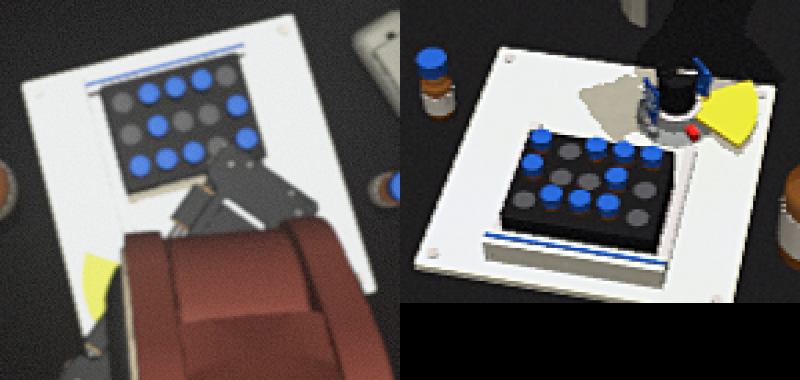

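The rack sits against the stop (scene crop: rack edge meets the stop at about (575,255)), and the gripper is above the knob. I'll finish opening, then descend.

```bash
python3 -m handwheel '[[0.85,[0,0,0.01],0],[0.85,[0,0,0.03],0],[0.85,[0,0,0.06],0],[0.85,[0,0,0.085],0],[0.85,[0,0,0.1],0],[0.85,[0,0,0.109],0],[0.85,[0,0,0.109],0],[0.85,[0,0,0.109],0]]'
python3 -m handwheel '[[0.5,[0,0,0],0],[0.5,[0,0,0],0],[0.5,[0,0,0],0],[0.5,[0,0,0],0],[0.5,[0,0,0],0],[0.5,[0,0,0],0]]' 6
```

```text
time_s: 9.57
tool_pos: [0.4436, -0.0606, 0.06]
tcp_rot: [[0.6, 0.8, 0.001], [0.8, -0.6, 0.0], [0.001, 0.001, -1.0]]
force: [0.5, 0.0, 0.5]
gripper_width: 0.0789
grasp_force: 0.0
time_s: 10.32
tool_pos: [0.4438, -0.0608, 0.0601]
tcp_rot: [[0.6, 0.8, 0.001], [0.8, -0.6, -0.0], [0.001, 0.001, -1.0]]
force: [1.2, -1.0, 5.4]
gripper_width: 0.0497
grasp_force: 6.0
```

```bash
python3 -m handwheel '[[0.85,[0,0,0],0],[0.85,[0,0,-0.003],0],[0.85,[0,0,-0.003],0]]'
python3 -m handwheel '[[0.3,[0,0,0],0],[0.3,[0,0,0],0],[0.3,[0,0,0],0],[0.3,[0,0,0],0],[0.3,[0,0,0],0],[0.3,[0,0,0],0]]' 18; python3 -c "
from bench import bot;s=bot.get_state();print(s['ft_torque'],s['force'])"
```

```text
time_s: 10.7
tool_pos: [0.4425, -0.0601, 0.0625]
tcp_rot: [[0.599, 0.801, -0.001], [0.801, -0.599, 0.001], [-0.0, -0.002, -1.0]]
force: [-0.2, -0.0, 0.3]
gripper_width: 0.0752
grasp_force: 0.0
time_s: 11.45
tool_pos: [0.4441, -0.0612, 0.063]
tcp_rot: [[0.6, 0.8, 0.002], [0.8, -0.6, -0.001], [0.001, 0.002, -1.0]]
force: [1.5, -3.1, 2.7]
gripper_width: 0.0403
grasp_force: 18.0
[-0.67612352 -0.44563162 -0.01228532] [ 1.54561724 -3.05903968  2.69500848]
```

Both tabs are in (width 40 mm). I'll re-centre by 1 mm, then start the clockwise turn.

```bash
python3 -m handwheel '[[0.3,[0,0.001,0],0],[0.3,[0,0.001,0],3],[0.3,[0,0.001,0],6],[0.3,[0,0.001,0],10],[0.3,[0,0.001,0],14],[0.3,[0,0.001,0],18],[0.3,[0,0.001,0],18]]' | grep -E 'pos|rot|^force|width'; python3 -c "
from bench import bot;s=bot.get_state();print(s['ft_torque'],s['force'])"
```

```text
tool_pos: [0.4441, -0.0611, 0.0629]
tcp_rot: [[0.818, 0.575, 0.0], [0.575, -0.818, -0.0], [0.0, 0.0, -1.0]]
force: [0.0, -2.5, 6.0]
gripper_width: 0.0402
[-0.42187196 -0.20375772 -0.0061126 ] [ 0.02741856 -2.46648935  5.98879313]
```

```bash
python3 -m handwheel '[[0.3,[0,0,0],4],[0.3,[0,0,0],9],[0.3,[0,0,0],14],[0.3,[0,0,0],19],[0.3,[0,0,0],24],[0.3,[0,0,0],28],[0.3,[0,0,0],32],[0.3,[0,0,0],32]]' | grep -E 'pos|rot|^force|width'; python3 -c "
from bench import bot,optics;s=bot.get_state();print(s['ft_torque'],s['force'])
import cv2
cv2.imwrite('pics/p2.png',cv2.resize(optics.read_camera('scene')['img'][110:200,280:370,::-1],None,fx=6,fy=6,interpolation=3))"
```

```text
tool_pos: [0.444, -0.0607, 0.0629]
tcp_rot: [[0.999, 0.054, 0.0], [0.054, -0.999, 0.0], [0.0, -0.0, -1.0]]
force: [-0.2, -0.6, 6.0]
gripper_width: 0.0407
[-0.14967529 -0.07771926 -0.05324119] [-0.1985907  -0.56685894  6.02390044]
```

View pics/p2.png

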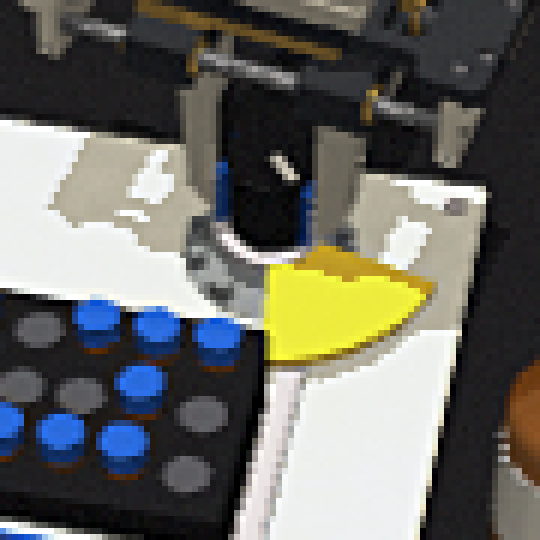

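The blade (yellow, about (340,310)) has turned with the knob and its leading edge is just in front of the rack. I'll go on in smaller steps and watch the torque.

```bash
cat > t.sh <<'E'
python3 -c "
from bench import bot;import numpy as np
s=bot.get_state();r=s['tcp_rot'];print('turn',round(-36.8-np.degrees(np.arctan2(r[1][1],r[0][1])),2),'T',np.round(s['ft_torque'],3),'F',np.round(s['force'],1),'w',round(s['gripper_width'],4),s['time_s'])"
E
python3 -m handwheel '[[0.3,[0,0,0],2],[0.3,[0,0,0],4],[0.3,[0,0,0],6],[0.3,[0,0,0],8]]' >/dev/null; sh t.sh
python3 -m handwheel '[[0.3,[0,0,0],1],[0.3,[0,0,0],2]]' >/dev/null; sh t.sh
```

```text
turn 58.13 T [-0.166 -0.097  0.084] F [-0.5 -0.4  6.1] w 0.0407 13.875
turn 60.09 T [-0.127 -0.11   0.037] F [ 0.4 -1.6  6. ] w 0.0408 14.125
```

```bash
python3 -m handwheel '[[0.3,[0,0,0],1],[0.3,[0,0,0],2]]' >/dev/null; sh t.sh
```

```text
turn 62.09 T [-0.148 -0.068  0.078] F [ 1.2 -0.3  5.9] w 0.04 14.375
```

```bash
python3 -m handwheel '[[0.3,[0,0,0],1],[0.3,[0,0,0],2]]' >/dev/null; sh t.sh
```

```text
turn 64.09 T [-0.136 -0.095  0.007] F [-0.5 -1.4  6.6] w 0.0404 14.625
```

```bash
python3 -m handwheel '[[0.3,[0,0,0],1],[0.3,[0,0,0],2]]' >/dev/null; sh t.sh
```

```text
turn 66.09 T [-0.049 -0.13   0.051] F [ 0.2 -0.5  5.1] w 0.0402 14.875
```

```bash
python3 -m handwheel '[[0.3,[0,0,0],1],[0.3,[0,0,0],2]]' >/dev/null; sh t.sh
```

```text
turn 68.09 T [-0.044 -0.049  0.037] F [ 0.8 -0.4  6.7] w 0.0401 15.125
```

```bash
python3 -m handwheel '[[0.3,[0,0,0],1],[0.3,[0,0,0],2]]' >/dev/null; sh t.sh
```

```text
turn 70.0 T [-0.09  -0.077  0.33 ] F [-1.3 -0.9  6.7] w 0.0408 15.375
```

```bash
python3 -m handwheel '[[0.3,[0,0,0],1],[0.3,[0,0,0],2]]' >/dev/null; sh t.sh
```

```text
turn 71.82 T [-0.181 -0.124  0.755] F [ 0.  -1.3  5.7] w 0.0407 15.625
```

```bash
python3 -m handwheel '[[0.3,[0,0,0],1],[0.3,[0,0,0],2]]' >/dev/null; sh t.sh
```

```text
turn 73.81 T [-0.213 -0.178  0.874] F [ 0.3 -1.3  5.5] w 0.0414 15.875
```

The stop is felt at about 69.5–70° (the torque jumped past 0.3). I'll ease back to it straight away.

```bash
python3 -m handwheel '[[0.3,[0,0,0],-2],[0.3,[0,0,0],-3.5],[0.3,[0,0,0],-4],[0.3,[0,0,0],-4]]' >/dev/null; sh t.sh
```

```text
turn 70.12 T [-0.074 -0.116  0.062] F [ 1.1 -0.6  6.5] w 0.0405 16.375
```

```bash
python3 -m handwheel '[[0.3,[0,0,0],0.5],[0.3,[0,0,0],1],[0.3,[0,0,0],1]]' >/dev/null; sh t.sh
```

```text
turn 71.03 T [-0.154 -0.114  0.265] F [ 0.7 -0.3  5.7] w 0.0412 16.75
```

Light pressure on the stop. Now I'll let go.

```bash
python3 -m handwheel '[[0.45,[0,0,0],0],[0.6,[0,0,0],0],[0.75,[0,0,0],0],[0.85,[0,0,0],0],[0.85,[0,0,0],0],[0.85,[0,0,0],0]]' >/dev/null; sh t.sh; python3 -m handwheel '[[0.85,[0,0,-0.02],0],[0.85,[0,0,-0.05],0],[0.85,[0,0,-0.1],0],[0.85,[0,0,-0.15],0],[0.85,[0,0,-0.18],0]]'|grep pos;  sh t.sh
```

```text
turn 71.06 T [ 0.105  0.009 -0.003] F [ 0.6  0.3 -0.4] w 0.0788 17.5
tool_pos: [0.4443, -0.0613, 0.245]
turn 71.06 T [ 0.033 -0.012  0.02 ] F [ 0.2 -0.1 -0.1] w 0.0789 18.125
```

```bash
python3 -m handwheel '[[0.85,[0,0.03,0],0],[0.85,[0,0.08,0],0],[0.85,[0,0.13,0],0],[0.85,[0,0.18,0],0],[0.85,[0,0.23,0],0],[0.85,[0,0.27,0],0],[0.85,[0,0.3,0],0],[0.85,[0,0.3,0],0]]'|grep pos; python3 - <<'E'
from bench import optics
import cv2
o=[]
for n,(r0,r1,c0,c1) in dict(top=(230,330,325,425),scene=(110,210,270,370)).items():
    I=optics.read_camera(n)['img'][:,:,::-1]; cv2.imwrite(f'pics/{n}3.png',I)
    o.append(cv2.resize(I[r0:r1,c0:c1],None,fx=4,fy=4,interpolation=3))
cv2.imwrite('pics/p3.png',cv2.hconcat(o))
E
```

```text
tool_pos: [0.3504, -0.3487, 0.2425]
```

View pics/p3.png

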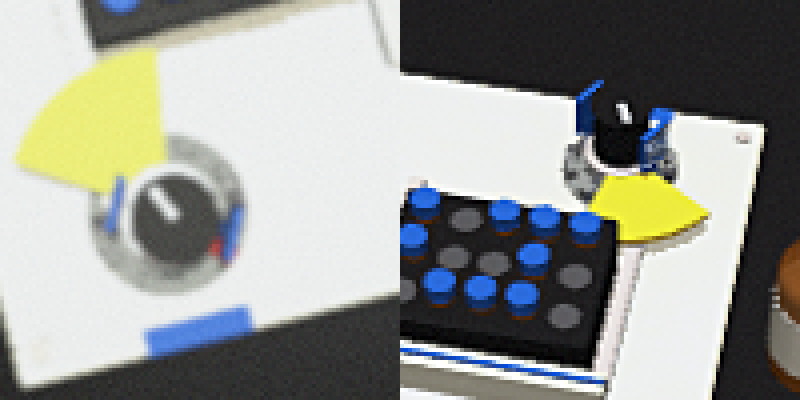

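Both tabs are symmetric about the cap (top crop (117,205) and (233,234)). Their 30 px span matches the one as found. The knob has turned about 69.6°, the stop angle felt, and the blade is in front of the rack. I'll hand in.

```bash
python3 -c "
from bench import close_job;print(close_job())"
```

```text
the job is handed in; nothing more can be done
None
```

The job is handed in: the rack is home against the stop, and the knob is turned to its end stop (felt at about 70°, roughly 1.22 rad). Both tabs look fully out in the last pictures, and the blade is in front of the rack. At the stop the torque briefly reached about 0.87 N m (an estimated 29 N at the posts) before I eased back and let go; the bottle, vial and mouse were not touched.

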